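Vent a stuck sample desiccator and hold it ajar

ROBOT

A 6-joint arm with a two-finger parallel gripper is mounted at the origin on the work surface. World frame = base frame: x ahead of the robot, y to its left, z up, the work surface at z = 0. Lengths are in m, angles in degrees, forces in N, time in s.
With the tool pointing down it reaches from about 0.25 to 0.775 m from the base axis. Payload 4 kg.
Tool frame: the origin (TCP) lies at the very end of the fingers, on their centre line; the grasp point (between the pads) lies 19 mm behind it; z points along the fingers, y is the line along which they close (so a half turn about z gives the same grasp; the last joint's range is limited). The gripper opens to 85 mm and grips with 20 to 120 N. Pads are 22 mm wide; open, the fingers measure 114 mm over their backs; the gripper's body (76 mm by 85 mm) begins 54 mm behind the grasp point. The pads swing forward as they close: fully open they stand 13 mm farther back than shut.
Start: joints at [64.395, 4.996, 78.535, -0, 96.463, -5.907], TCP at [0.185, 0.518, 0.231] pointing down, gripper open.
Joint ranges: [-177.83, 177.83], [-43.37, 116.18], [15.69, 146.23], [-61.86, 241.86], [9.47, 152.12], [-147.06, 147.06]. Speed limits (degrees/s): [159.86, 159.86, 180, 180, 180, 180].

INTERFACE

Orientations are given as [roll, pitch, yaw] about the fixed x, y, z axes, in that order (R = Rz(yaw) Ry(pitch) Rx(roll)).
In Python, from plant import r gives the robot as it stands.
- The arm moves only by the tool move_arm, never from a script. Its argument "deltas" is text: rows parted by semicolons, each of 7 numbers parted by spaces: the shift along the tool's x, y, z in cm, then the turn, a rotation vector about the tool's x, y, z in degrees, then the opening, from 0 (shut) to 1 (fully open). In form: dx dy dz wx wy wz grip; .... A call has 1 to 10 rows; each row shifts and turns the commanded pose from where the row before left it, along the tool's axes as they then stand; what a row does not reach is not made up. A row lasts 1/10 s, in which the tool goes at most 50 mm and 8.59 degrees, less where a joint would pass 70% of its speed; a pose out of reach is approached as far as the arm can. A call with a gripper value outside its range is refused whole. The fingers move at their own pace and stop on an object; "force" is the grip in N (left out, the last holds). Time passes only in rows, so rows that do not move let the fingers close. It gives the time, the measured TCP pose, the force, the opening and the grip force at its end, in the units of the state.
- r.get_state(): the state, without advancing time (a new reading comes with each control period).
- r.snapshot(name): name is "scene" or "top" or "wrist"; returns a dict with "frame" (480x640x3 uint8, red, green, blue), "range_z" (480x640 float32, m along the optical axis (not along the pixel's ray), 0 where there is no reading), "vertical_fov" (degrees; the focal length in pixels is half the picture's height over the tangent of half this angle, whatever the lens; pixels are square), "cx", "cy" (the principal point, pixels), "rvec" (rotation vector, rad) and "tvec" (3), from world to camera coordinates, as OpenCV has them; the wrist camera has in their place "T_tool_cam" (4x4, takes a point from camera to tool coordinates, whose origin is the TCP and whose axes are the flange's). Camera axes: x right, y down, z forward; pixel columns grow to the right and rows downward; lengths in m; the calibration is good to about 2 mm. A picture is of the moment at which its call begins: read the wrist's pose just before it.
- r.finish_job(): hands the job in; it is judged then, once.
Trained networks look in the newest picture that a camera, given by its name, has taken for a name from the list of things; names that differ only in an ending like _2 or _b are one class to them, and where a whole thing is asked for, a point or a joint stands for the part that bears it (a point fixed in the world has none). Each returns a list of dicts, best first, with "conf" (0 to 1); they miss things now and then, are a little off and sometimes report something else, mostly with a low value. They report only what shows in the picture. A call takes as long as a camera call. They do not tell look-alikes from the thing itself.
- r.spot_in(query, camera): "at" ([column, row] in pixels, amid what is visible of it).
- r.tip_of(query, camera): "at" ([column, row] in pixels: a listed point, or the origin of a listed thing).
The state is a dict: "t": time; "joint_pos": joint angles; "joint_vel": joint speeds; "effort": joint torques, N m; "eef_pos": TCP position; "eef_rot": TCP orientation; "contact_force": force on the tool from outside, world axes, zero at the start; "moment": the same for the moment, N m; "opening": opening from 0.0 (shut) to 1.0 (fully open); "grasp_force": force on a finger pad.
Only numpy, scipy, OpenCV 4.12 (cv2) and the standard library are available. Lean on these libraries where they do the work, as an engineer would, in place of code of your own. Each camera call takes 0.05 s, during which the arm holds its last target. There are 200 camera calls.

TASK

Gently move the thin glass dish off the desiccator's lid and set it down, without dropping it, wholly on the round cork mat. Then pull up the lid's knob until the sticky gasket lets go, without flinging the lid open, and finish still holding the knob, with the lid steady and just ajar: the knob about 25 mm higher than when it was shut. Do not disturb the other things on the bench.

Things in the scene. Friction and masses are not known exactly. Their poses are not given: they have to be found in the camera images.
- chamber: Sample desiccator fixed to the bench: a black box 180 (x) x 150 (y) x 70 mm high with a 10 mm thick aluminium lid of the same outline, lid top 80 mm above the bench. Origin: centre of the box's underside. Its +x points from the lid's knob edge to the hinge edge, z up. Left or right of the robot's centre line, turned up to 0.4 rad, knob edge to the robot.
- lid_knob (a point): Centre of the top face of the lid's upright black cylindrical knob, 30 mm diameter, 34 mm tall, standing on the lid on its centre line, 160 mm from the hinge (at chamber x -70, y 0, z 114 mm when shut). Moves with the lid. Sturdy: a firm grip of about 30 N is right.
- lid_hinge (a point): Midpoint of the lid's hinge axis, which runs along the chamber's y axis at the far (+x) edge, at chamber x +90, y 0, z 70 mm.
- lid (a joint): Lid angle, rad: 0 shut, growing as the knob rises; 0.16 is 25 mm at the knob. The seal resists with a peak of 14 to 20 N of upward pull at the knob in the first 5 mm, then lets go suddenly, entirely by 0.06 (10 mm); only the weight of the 0.45 kg lid, 3 to 6 N at the knob, is left. It falls shut if released. It must not fly open past 0.35 (55 mm).
- dish: Open glass dish, 60 mm outside diameter, 20 mm tall, walls 3 mm, about 60 g, a steel disc fixed inside. Starts on the lid (underside 80 mm above the bench) behind the knob, 5 to 30 mm to the hinge side of the lid's middle, up to 30 mm to either side. Origin: centre of its underside, z up. Fragile: a grip of 5 to 8 N carries it, over 15 N breaks it.
- cork_mat: Round cork mat fixed flat on the bench, 120 mm diameter, 5 mm thick, on the other side from the desiccator. Origin: centre of its underside, z up.
- objective: Bystander: steel microscope objective standing on the bench close to the robot, 32 mm diameter, 50 mm tall. Origin: centre of its underside.
- driver: Bystander: black-handled screwdriver, 150 mm long, lying on the bench beyond the work. Origin: on the tool.
- slide_case: Bystander: cream slide case 85 x 50 x 30 mm lying on the bench far out to the robot's right. Origin: centre of its underside.
There are look-alikes about, which are no part of the job. What is meant by the cork_mat is not yellow, and is the larger of those in its own colour. Several things have the shape of the dish; the one meant has the colours described above.

How it is judged:
By the outcome, as a careful person would: the job done as asked, in the order asked, and still so for the second after the job is handed in, while the arm keeps its last pose, push and grip.
It also fails if it takes over 64 s, if anything falls off the work surface, if the arm or the gripper's body presses on something with over 40 N, if the wrist force passes 120 N, or if a joint passes its speed limit or range.

## Working session

There is one attempt and no reset: what is moved stays moved. The work goes in short steps, Python scripts to look and compute and a tool call to move; the robot and the scene stay as the last step left them, time stands still between calls to the robot, and variables do not carry over. Pictures are saved under pics/ and viewed, at most 10 in all, crops included, and the job is handed in when it is done.

Besides the shell and the picture viewer there is one more tool, called after ">>>" in YAML: its name, and indented under it one key for each argument. move_arm: Moves the arm, as the interface text tells. Its arguments: {"type":"object","properties":{"deltas":{"type":"string"},"force":{"type":"number"}},"required":["deltas"]}

```bash
mkdir -p pics; cat > h.py <<'E'
import numpy as np, cv2
from plant import r
from scipy.spatial.transform import Rotation as R
def snap(n,save=None):
    st=r.get_state(); s=r.snapshot(n)
    if save: cv2.imwrite('pics/'+save,s['frame'][:,:,::-1])
    h=s['frame'].shape[0]; f=h/2/np.tan(np.radians(s['vertical_fov'])/2)
    s['K']=np.array([[f,0,s['cx']],[0,f,s['cy']],[0,0,1]])
    if 'rvec' in s:
        M=np.eye(4); M[:3,:3]=R.from_rotvec(np.ravel(s['rvec'])).as_matrix(); M[:3,3]=np.ravel(s['tvec']); s['Twc']=np.linalg.inv(M)
    else:
        T=np.eye(4); T[:3,:3]=R.from_euler('xyz',st['eef_rot'],degrees=True).as_matrix(); T[:3,3]=st['eef_pos']; s['Twc']=T@s['T_tool_cam']
    return s
def cloud(s):
    z=s['range_z']; v,u=np.mgrid[:z.shape[0],:z.shape[1]]; K=s['K']
    P=np.stack([(u-K[0,2])/K[0,0]*z,(v-K[1,2])/K[1,1]*z,z],-1)
    W=P@s['Twc'][:3,:3].T+s['Twc'][:3,3]; W[z==0]=np.nan
    return W
def ray(s,uv,zp):
    d=s['Twc'][:3,:3]@(np.linalg.inv(s['K'])@[uv[0],uv[1],1]); o=s['Twc'][:3,3]
    return o+d*(zp-o[2])/d[2]
E
python3 - <<'E'
from h import *
print(r.get_state())
for c in ['top','scene']:
    s=snap(c,c+'1.png'); W=cloud(s); print(c,s['Twc'][:3,3])
    for q,z in [('lid_knob',.114),('lid_hinge',.07),('chamber',0),('dish',.08),('cork_mat',0),('objective',0),('driver',0.01),('slide_case',0)]:
        for d in r.tip_of(q,c)[:4]: print(q,'tip',np.round(d['at']),round(d['conf'],2),np.round(ray(s,d['at'],z),3))
        for d in r.spot_in(q,c)[:4]: 
            u,v=np.round(d['at']).astype(int); print('   spot',u,v,round(d['conf'],2),np.round(W[min(v,479),min(u,639)],3))
E
```

```text
{'t': 0.0, 'joint_pos': array([ 6.43967510e+01,  5.04241186e+00,  7.86267271e+01,  3.12234374e-04,
        9.64636442e+01, -5.90667168e+00]), 'joint_vel': array([-0.011835  , -0.02710301, -0.13396171, -0.12099597,  0.01163271,
       -0.00375579]), 'effort': array([ 8.90471292e-04, -3.51840878e+01, -3.13291061e+01,  1.14454901e-04,
        1.05201799e-02,  2.41865007e-05]), 'eef_pos': array([0.18514807, 0.51735868, 0.23009008]), 'eef_rot': array([-1.79867954e+02, -1.39731646e-02,  1.60303441e+02]), 'contact_force': array([ 0.19877842, -0.6413901 ,  0.02151961]), 'moment': array([ 0.03227446, -0.03028111, -0.00298471]), 'grasp_force': 0.0, 'opening': 1.001921258367131}
top [ 0.50881727 -0.12548012  1.17182721]
lid_knob tip [347. 304.] 0.68 [ 0.473 -0.152  0.114]
   spot 343 273 0.6 [ 0.538 -0.145  0.082]
lid_hinge tip [346. 231.] 0.85 [ 0.63  -0.155  0.07 ]
   spot 340 276 0.68 [ 0.532 -0.139  0.082]
   spot 469 278 0.68 [ 0.522 -0.427  0.035]
chamber tip [348. 271.] 0.63 [ 0.545 -0.157  0.   ]
   spot 346 273 0.72 [ 0.538 -0.152  0.081]
dish tip [409. 273.] 0.86 [ 0.535 -0.287  0.08 
[... 1440 characters left out ...]
8]
   spot 277 230 0.59 [ 0.544 -0.184  0.088]
cork_mat tip [476. 270.] 0.98 [0.571 0.184 0.   ]
cork_mat tip [460. 204.] 0.98 [0.401 0.187 0.   ]
cork_mat tip [492. 333.] 0.73 [0.708 0.183 0.   ]
   spot 494 337 0.95 [0.718 0.182 0.003]
   spot 476 269 0.88 [0.574 0.182 0.005]
   spot 456 205 0.86 [0.404 0.177 0.001]
objective tip [373. 202.] 0.54 [0.391 0.007 0.   ]
   spot 372 191 0.55 [0.396 0.002 0.036]
   spot 476 272 0.42 [0.58  0.181 0.004]
driver tip [386. 386.] 0.81 [ 0.807 -0.011  0.01 ]
   spot 386 401 0.92 [ 0.838 -0.016  0.022]
slide_case tip [149. 259.] 0.62 [ 0.534 -0.428  0.   ]
slide_case tip [275. 233.] 0.23 [ 0.473 -0.192  0.   ]
   spot 144 253 0.9 [ 0.546 -0.428  0.032]
```

View pics/top1.png

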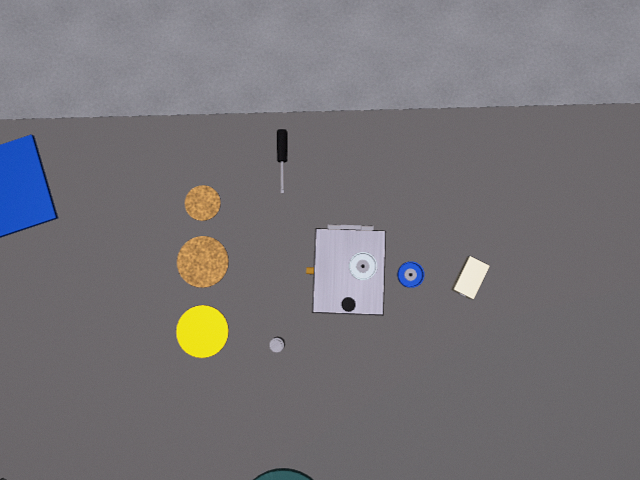

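View pics/scene1.png

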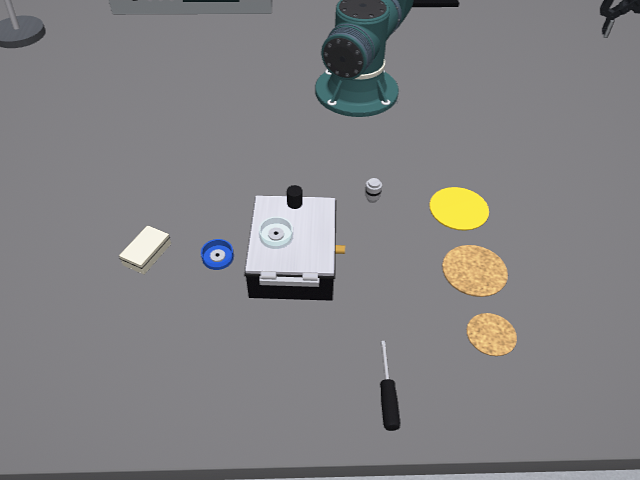

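Top view: the larger cork mat is at (202,262), the clear dish is on the lid at (363,266), and the knob is at (348,304). The scene view agrees. The blue dish and the smaller and yellow mats are look-alikes. I'll move above the dish.

>>> move_arm:
  deltas: "-1.5 -1.4 0 0 0 0 1;-2.9 -2.7 0 0 0 0 1;-2.9 -2.7 0 0 0 0 1;-2.9 -2.7 0 0 0 0 1;-2.9 -2.7 0 0 0 0 1;-2.9 -2.7 0 0 0 0 1;-2.9 -2.7 0 0 0 0 1;-2.9 -2.7 0 0 0 0 1;-2.9 -2.7 0 0 0 0 1;-2.9 -2.7 0 0 0 0 1"

```text
t: 2.7
eef_pos: [0.3591, 0.1814, 0.2316]
eef_rot: [180.0, 0.1, 160.3]
contact_force: [1.1, 0.5, 0.6]
opening: 0.998
grasp_force: 0.0
```

>>> move_arm:
  deltas: "-2.9 -2.7 0 0 0 0 1;-2.9 -2.7 0 0 0 0 1;-2.9 -2.7 0 0 0 0 1;-2.9 -2.7 0 0 0 0 1;-2.9 -2.7 0 0 0 0 1;-2.9 -2.7 0 0 0 0 1;-2.9 -2.7 0 0 0 0 1;-2.9 -2.7 0 0 0 0 1;-2.9 -2.7 0 0 0 0 1;-1.5 -1.4 0 0 0 0 1"

```text
t: 3.7
eef_pos: [0.5326, -0.155, 0.2307]
eef_rot: [-180.0, -0.0, 160.2]
contact_force: [-0.4, -0.1, 0.0]
opening: 0.995
grasp_force: 0.0
```

```bash
cat >> h.py <<'E'
def info():
    st=r.get_state(); print('t',st['t'],'tcp',np.round(st['eef_pos'],4),'rot',np.round(st['eef_rot'],2),'F',np.round(st['contact_force'],1),'open',round(st['opening'],3),'grip',round(st['grasp_force'],2),'j',np.round(st['joint_pos'],1)); return st
def todo(target,yaw=None):
    st=info(); M=R.from_euler('xyz',st['eef_rot'],degrees=True)
    print('delta cm',np.round(M.inv().apply(np.array(target)-st['eef_pos'])*100,2), '' if yaw is None else ('rotvec',np.round((M.inv()*R.from_euler('xyz',[180,0,yaw],degrees=True)).as_rotvec(degrees=True),2)))
E
python3 - <<'E'
from h import *
info(); s=snap('wrist','w1.png'); W=cloud(s)
for q,z in [('dish',.08),('lid_knob',.114),('chamber',0)]:
    for d in r.tip_of(q,'wrist')[:3]: print(q,np.round(d['at']),round(d['conf'],2),np.round(ray(s,d['at'],z),4))
def circ(W,c,rad,zl,zh):
    m=(np.hypot(W[...,0]-c[0],W[...,1]-c[1])<rad)&(W[...,2]>zl)&(W[...,2]<zh); p=W[m][:,:2].astype(np.float32)
    if len(p)<5: return None
    return cv2.minEnclosingCircle(p),p.mean(0),len(p),np.nanmedian(W[m][:,2])
for n in ['wrist','top','scene']:
    W=cloud(s if n=='wrist' else snap(n))
    print(n,'dish',circ(W,(.548,-.187),.04,.092,.106)); print('   knob',circ(W,(.477,-.152),.03,.106,.125)); 
    if n!='wrist': print('   mat',circ(W,(.574,.181),.075,.003,.02))
    m=(abs(W[...,2]-.08)<.007)&(np.hypot(W[...,0]-.545,W[...,1]+.155)<.16)
    print('   lid',cv2.minAreaRect(W[m][:,:2].astype(np.float32)),np.median(W[m][:,2]))
E
```

```text
t 3.7 tcp [ 0.5326 -0.155   0.2307] rot [-1.7996e+02 -1.0000e-02  1.6016e+02] F [-0.4 -0.1  0. ] open 0.995 grip 0.0 j [-22.1   5.6  77.9  -0.   96.5 -92.2]
dish [291. 254.] 0.85 [ 0.5488 -0.1859  0.08  ]
dish [195. 249.] 0.65 [ 0.5156 -0.2647  0.08  ]
lid_knob [287. 157.] 0.73 [ 0.4691 -0.1558  0.114 ]
chamber [317. 214.] 0.79 [ 0.5372 -0.157   0.    ]
chamber [ 89. 282.] 0.71 [ 0.5233 -0.4341  0.    ]
wrist dish (((0.5505948066711426, -0.18744730949401855), 0.030177978798747063), array([ 0.55107903, -0.18797949], dtype=float32), 1053, np.float64(0.09923003154086996))
   knob (((0.47021520137786865, -0.15458808839321136), 0.01503185648471117), array([ 0.47011942, -0.15422247], dtype=float32), 1297, np.float64(0.11365551093892445))
   lid ((0.5452355146408081, -0.15892887115478516), (0.1504717916250229, 0.19011390209197998), 86.7862548828125) 0.07989128007760032
top dish None
   knob (((0.4725857675075531, -0.1541961133480072), 0.014505387283861637), array([ 0.47228575, -0.15420793], dtype=float32), 151, np.float64(0.11471898118363555))
   mat (((0.5740242600440979, 0.180974155664443
[... 173 characters left out ...]
6101751327515, 0.2061133235692978), 78.10943603515625) 0.0806260368313978
scene dish (((0.5503838658332825, -0.18670935928821564), 0.0322975218296051), array([ 0.5524343 , -0.18589185], dtype=float32), 310, np.float64(0.09790623269135024))
   knob (((0.4717632830142975, -0.15209423005580902), 0.015563247725367546), array([ 0.4736426 , -0.15223189], dtype=float32), 186, np.float64(0.11285582966229313))
   mat (((0.5755990743637085, 0.17938244342803955), 0.07269548624753952), array([0.57588565, 0.17951497], dtype=float32), 2224, np.float64(0.004949997076709178))
   lid ((0.5454428195953369, -0.15704789757728577), (0.15008755028247833, 0.1959458291530609), 86.56324005126953) 0.07964238946789315
```

View pics/w1.png

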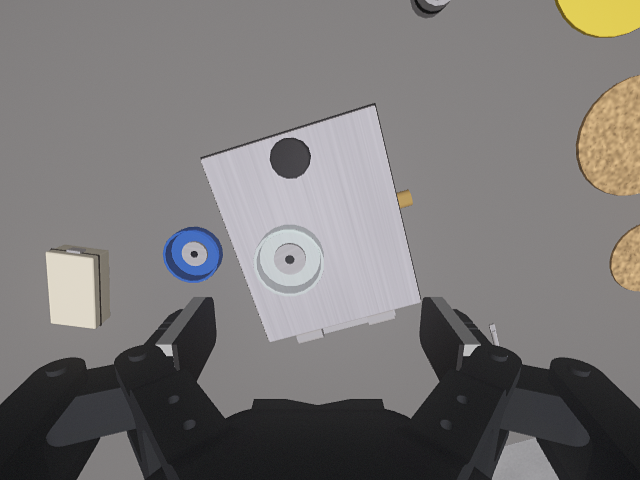

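Wrist view: the dish is centred at (290,259), the knob at (290,158), and the fingers straddle it with clear space. I'll move over the dish and go down.

>>> move_arm:
  deltas: "-1.38 -1.22 0 0 0 0 1;-1.38 -1.22 1 0 0 0 1;0 0 2 0 0 0 1;0 0 2 0 0 0 1;0 0 2 0 0 0 1;0 0 2 0 0 0 1;0 0 1 0 0 0 1;0 0 0.5 0 0 0 1;0 0 0 0 0 0 1"
  force: 20

```text
t: 4.9
eef_pos: [0.5495, -0.1838, 0.1263]
eef_rot: [180.0, -0.0, 160.3]
contact_force: [0.8, -0.1, -0.4]
opening: 1.003
grasp_force: 0.0
```

```bash
python3 - <<'E'
from h import *
info(); s=snap('wrist','w2.png'); W=cloud(s)
m=(np.hypot(W[...,0]-.55,W[...,1]+.187)<.04)&(W[...,2]>.094)&(W[...,2]<.104); p=W[m][:,:2].astype(np.float32); print(cv2.minEnclosingCircle(p),len(p))
todo([.5503,-.1873,.081])
st=r.get_state(); T=np.linalg.inv(np.block([[R.from_euler('xyz',st['eef_rot'],degrees=True).as_matrix(),np.array(st['eef_pos'])[:,None]],[np.zeros((1,3)),1]]))
P=W@T[:3,:3].T+T[:3,3]
m=(abs(P[...,0])<.012)&(abs(P[...,1])>.036)&(abs(P[...,1])<.06)&(W[...,2]>.106); print('finger tips max tool z',[np.nanmax(P[m&(sg*P[...,1]>0)][:,2]) for sg in (1,-1) if (m&(sg*P[...,1]>0)).any()])
E
```

```text
t 4.9 tcp [ 0.5495 -0.1838  0.1263] rot [ 1.7999e+02 -2.0000e-02  1.6035e+02] F [ 0.8 -0.1 -0.4] open 1.003 grip 0.0 j [-24.1  11.2  83.6   0.   85.2 -94.5]
((0.5502474308013916, -0.18733429908752441), 0.030219798907637596) 2506
t 4.95 tcp [ 0.5499 -0.1841  0.1271] rot [1.8000e+02 7.0000e-02 1.6033e+02] F [ 0.4 -0.2 -0.4] open 0.997 grip 0.0 j [-24.1  11.2  83.5   0.   85.2 -94.5]
delta cm [-0.14 -0.29  4.61] 
finger tips max tool z [np.float64(-0.011775360994557504), np.float64(-0.011480620838013517)]
```

View pics/w2.png

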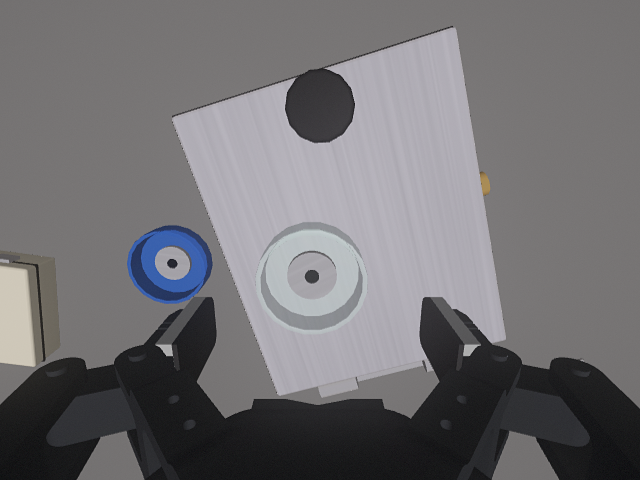

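Wrist view: the dish at (312,277) lies between the fingers (about 215 and 425) and nearly centred. I'll go down, then start closing.

>>> move_arm:
  deltas: "-0.14 -0.29 0 0 0 0 1;0 0 1 0 0 0 1;0 0 1 0 0 0 1;0 0 1 0 0 0 1;0 0 0.8 0 0 0 1;0 0 0.5 0 0 0 1;0 0 0.4 0 0 0 0.9;0 0 0 0 0 0 0.85;0 0 0 0 0 0 0.8;0 0 0 0 0 0 0.8"
  force: 20

```text
t: 5.95
eef_pos: [0.5503, -0.1878, 0.0799]
eef_rot: [-180.0, 0.1, 160.3]
contact_force: [-0.5, 0.1, -0.1]
opening: 0.799
grasp_force: 0.0
```

>>> move_arm:
  deltas: "0 0 0 0 0 0 0.76;0 0 0 0 0 0 0.74;0 0 0 0 0 0 0.74"

```text
t: 6.25
eef_pos: [0.55, -0.1877, 0.0795]
eef_rot: [180.0, 0.0, 160.3]
contact_force: [-0.1, 0.1, -0.5]
opening: 0.739
grasp_force: 0.0
```

>>> move_arm:
  deltas: "0 0 0 0 0 0 0.73;0 0 0 0 0 0 0.72;0 0 0 0 0 0 0.72"

```text
t: 6.55
eef_pos: [0.55, -0.1876, 0.0793]
eef_rot: [180.0, 0.0, 160.3]
contact_force: [-0.8, -0.3, 0.2]
opening: 0.722
grasp_force: 0.0
```

>>> move_arm:
  deltas: "0 0 0 0 0 0 0.71;0 0 0 0 0 0 0.71"

```text
t: 6.75
eef_pos: [0.55, -0.1875, 0.0793]
eef_rot: [180.0, -0.0, 160.3]
contact_force: [0.6, 0.0, 0.9]
opening: 0.708
grasp_force: 0.1
```

>>> move_arm:
  deltas: "0 0 0 0 0 0 0.705;0 0 0 0 0 0 0.70;0 0 0 0 0 0 0.70"

```text
t: 7.05
eef_pos: [0.55, -0.1876, 0.0795]
eef_rot: [180.0, 0.0, 160.3]
contact_force: [-0.1, -0.7, 1.1]
opening: 0.704
grasp_force: 8.7
```

>>> move_arm:
  deltas: "0 0 0 0 0 0 0.702;0 0 0 0 0 0 0.702;0 0 0 0 0 0 0.702"

```text
t: 7.35
eef_pos: [0.55, -0.1876, 0.0794]
eef_rot: [180.0, 0.0, 160.3]
contact_force: [0.5, 1.5, 1.9]
opening: 0.704
grasp_force: 7.8
```

>>> move_arm:
  deltas: "0 0 -0.2 0 0 0 0.702;0 0 -0.4 0 0 0 0.702;0 0 -0.6 0 0 0 0.702;0 0 -0.8 0 0 0 0.702;0 0 -0.8 0 0 0 0.702;0 0 -0.6 0 0 0 0.702;0 0 -0.3 0 0 0 0.702;0 0 0 0 0 0 0.702"

```text
t: 8.15
eef_pos: [0.5504, -0.1878, 0.1172]
eef_rot: [-180.0, 0.1, 160.3]
contact_force: [0.8, 0.4, -1.0]
opening: 0.704
grasp_force: 7.7
```

```bash
python3 - <<'E'
from h import *
s=snap('wrist'); W=cloud(s); s2=snap('scene','s2.png'); cv2.imwrite('pics/s2c.png',cv2.resize(s2['frame'][120:300,180:420,::-1],None,fx=3,fy=3))
todo([.574,.180,.15])
E
```

```text
t 8.25 tcp [ 0.5498 -0.1875  0.1161] rot [ 1.7999e+02 -2.0000e-02  1.6030e+02] F [ 0.5 -0.  -1.6] open 0.706 grip 7.72 j [-24.4  11.7  84.1   0.   84.2 -94.7]
delta cm [10.11 35.42 -3.38]
```

View pics/s2c.png

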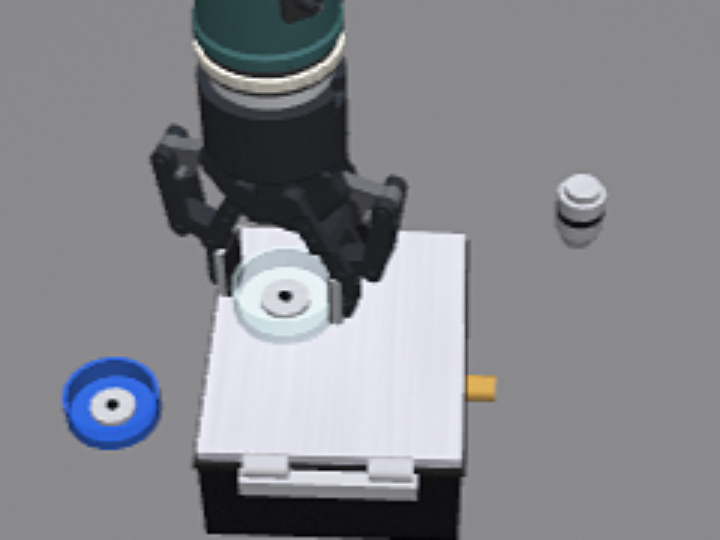

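The dish is held upright between the pads (crop 285,295), clear of the lid. I'll carry it to the mat.

>>> move_arm:
  deltas: "0 0 -0.8 0 0 0 0.702;0.2 0.7 -0.8 0 0 0 0.702;0.4 1.4 -0.8 0 0 0 0.702;0.6 2.1 -0.4 0 0 0 0.702;0.7 2.45 0 0 0 0 0.702;0.7 2.45 0 0 0 0 0.702;0.7 2.45 0 0 0 0 0.702;0.7 2.45 0 0 0 0 0.702;0.7 2.45 0 0 0 0 0.702;0.7 2.45 0 0 0 0 0.702"

```text
t: 9.25
eef_pos: [0.5628, 0.0109, 0.1453]
eef_rot: [179.9, 0.1, 160.4]
contact_force: [0.1, 0.3, -1.1]
opening: 0.699
grasp_force: 7.7
```

>>> move_arm:
  deltas: "0.7 2.45 0 0 0 0 0.702;0.7 2.45 0 0 0 0 0.702;0.7 2.45 0 0 0 0 0.702;0.7 2.45 0 0 0 0 0.702;0.7 2.45 0 0 0 0 0.702;0.6 2.1 0 0 0 0 0.702;0.4 1.4 0 0 0 0 0.702;0.2 0.7 0 0 0 0 0.702;0 0 0 0 0 0 0.702;0 0 0 0 0 0 0.702"

```text
t: 10.25
eef_pos: [0.574, 0.1787, 0.1444]
eef_rot: [-180.0, 0.0, 160.3]
contact_force: [-0.2, -0.3, 0.1]
opening: 0.706
grasp_force: 7.7
```

```bash
python3 - <<'E'
from h import *
todo([.574,.180,.010])
s=snap('wrist','w3.png'); W=cloud(s)
m=(W[...,2]>.1)&(W[...,2]<.3)
for z in (.11,.12,.13,.14,.15,.16,.17): print(z,((W[...,2]>z)&(W[...,2]<z+.01)).sum())
E
```

```text
t 10.25 tcp [0.574  0.1787 0.1444] rot [-1.7997e+02  1.0000e-02  1.6028e+02] F [-0.2 -0.3  0.1] open 0.706 grip 7.72 j [ 11.9  13.3  79.   -0.   87.7 -58.4]
delta cm [ 0.04  0.13 13.44] 
0.11 0
0.12 0
0.13 0
0.14 6656
0.15 6669
0.16 5616
0.17 1587
```

View pics/w3.png

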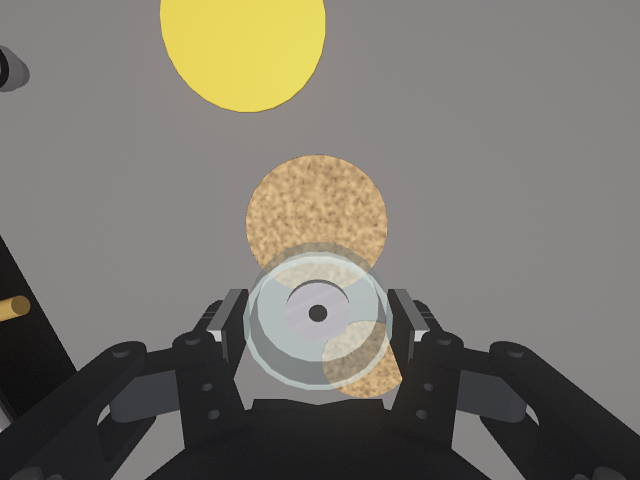

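The dish is held over the larger cork mat; the mat at (317,224) looks offset only because of parallax. Lowering it now.

>>> move_arm:
  deltas: "0 0.1 0.8 0 0 0 0.702;0 0 1.6 0 0 0 0.702;0 0 2 0 0 0 0.702;0 0 2 0 0 0 0.702;0 0 2 0 0 0 0.702;0 0 2 0 0 0 0.702;0 0 1.6 0 0 0 0.702;0 0 0.8 0 0 0 0.702;0 0 0.4 0 0 0 0.702;0 0 0 0 0 0 0.702"

```text
t: 11.3
eef_pos: [0.5743, 0.1798, 0.012]
eef_rot: [-180.0, -0.0, 160.3]
contact_force: [-0.2, -0.4, 0.3]
opening: 0.703
grasp_force: 7.7
```

```bash
python3 - <<'E'
from h import *
todo([.574,.180,.0045])
E
```

```text
t 11.3 tcp [0.5743 0.1798 0.012 ] rot [-1.7998e+02 -3.0000e-02  1.6027e+02] F [-0.2 -0.4  0.3] open 0.703 grip 7.72 j [ 12.   19.4  87.2   0.   73.4 -58.3]
delta cm [0.03 0.01 0.75]
```

>>> move_arm:
  deltas: "0 0 0.3 0 0 0 0.702;0 0 0.2 0 0 0 0.702;0 0 0.1 0 0 0 0.702;0 0 0.1 0 0 0 0.702;0 0 0 0 0 0 0.702"

```text
t: 11.8
eef_pos: [0.5743, 0.1802, 0.0053]
eef_rot: [180.0, -0.0, 160.3]
contact_force: [-0.7, 0.0, -0.3]
opening: 0.707
grasp_force: 7.7
```

>>> move_arm:
  deltas: "0 0 0.05 0 0 0 0.702;0 0 0.05 0 0 0 0.702;0 0 0.05 0 0 0 0.702;0 0 0 0 0 0 0.702"

```text
t: 12.2
eef_pos: [0.5745, 0.1803, 0.0045]
eef_rot: [180.0, 0.0, 160.3]
contact_force: [-1.8, 0.7, 4.1]
opening: 0.703
grasp_force: 7.9
```

>>> move_arm:
  deltas: "0 0 0 0 0 0 0.71;0 0 0 0 0 0 0.73;0 0 0 0 0 0 0.76;0 0 0 0 0 0 0.85;0 0 0 0 0 0 1;0 0 0 0 0 0 1;0 0 -0.5 0 0 0 1;0 0 -2 0 0 0 1;0 0 -4 0 0 0 1;0 0 -4 0 0 0 1"

```text
t: 13.2
eef_pos: [0.5736, 0.18, 0.1093]
eef_rot: [-179.9, -0.1, 160.3]
contact_force: [0.9, 0.6, 0.1]
opening: 1.002
grasp_force: 0.0
```

```bash
python3 - <<'E'
from h import *
todo([.471,-.154,.20],177.5)
s=snap('wrist'); W=cloud(s)
m=(np.hypot(W[...,0]-.574,W[...,1]-.18)<.05)&(W[...,2]>.015)&(W[...,2]<.03); p=W[m][:,:2].astype(np.float32); print('dish',cv2.minEnclosingCircle(p),len(p),np.percentile(W[m][:,2],[5,50,99]))
hsv=cv2.cvtColor(s['frame'],cv2.COLOR_RGB2HSV); c=(hsv[...,0]>8)&(hsv[...,0]<25)&(hsv[...,1]>80)&(abs(W[...,2]-.005)<.004)&(np.hypot(W[...,0]-.574,W[...,1]-.18)<.075)
print('mat',cv2.minEnclosingCircle(W[c][:,:2].astype(np.float32)))
E
```

```text
t 13.2 tcp [0.5736 0.18   0.1093] rot [-1.7994e+02 -1.1000e-01  1.6030e+02] F [0.9 0.6 0.1] open 1.002 grip 0.0 j [ 12.   14.6  81.5   0.   84.  -58.3]
delta cm [ -1.58 -34.91  -9.04] ('rotvec', array([ -0.04,  -0.12, -17.2 ]))
dish ((0.5747876167297363, 0.18037115037441254), 0.03006281703710556) 1655 [0.01619333 0.0242548  0.02615975]
mat ((0.5725197196006775, 0.17817609012126923), 0.05985059216618538)
```

The dish is standing on the mat, about 3 mm off centre. Next is the knob.

>>> move_arm:
  deltas: "0 0 -2.3 0 0 -4.3 1;0 0 -2.3 0 0 -4.3 1;0 0 -2.3 0 0 -4.3 1;0 0 -2.1 0 0 -4.3 1;0.3 -1.1 0 0 0 0 1;0.3 -1.1 0 0 0 0 1;0.585 -2.26 0 0 0 0 1;0.585 -2.26 0 0 0 0 1;0.585 -2.26 0 0 0 0 1;0.585 -2.26 0 0 0 0 1"

```text
t: 14.25
eef_pos: [0.5382, 0.0673, 0.1964]
eef_rot: [-180.0, -0.2, 177.4]
contact_force: [0.4, -0.5, 0.0]
opening: 1.001
grasp_force: 0.0
```

>>> move_arm:
  deltas: "0.585 -2.26 0 0 0 0 1;0.585 -2.26 0 0 0 0 1;0.585 -2.26 0 0 0 0 1;0.585 -2.26 0 0 0 0 1;0.585 -2.26 0 0 0 0 1;0.585 -2.26 0 0 0 0 1;0.585 -2.26 0 0 0 0 1;0.585 -2.26 0 0 0 0 1;0.585 -2.26 0 0 0 0 1;0.3 -1.1 0 0 0 0 1"

```text
t: 15.25
eef_pos: [0.473, -0.1443, 0.1967]
eef_rot: [180.0, -0.2, 177.3]
contact_force: [-0.1, 0.4, 0.1]
opening: 1.0
grasp_force: 0.0
```

>>> move_arm:
  deltas: "0.3 -1.1 0 0 0 0 1;0 0 0 0 0 0 1;0 0 0 0 0 0 1"

```text
t: 15.55
eef_pos: [0.4716, -0.1531, 0.1985]
eef_rot: [180.0, -0.0, 177.5]
contact_force: [-0.3, -0.3, 0.4]
opening: 0.998
grasp_force: 0.0
```

```bash
python3 - <<'E'
from h import *
s=snap('wrist'); W=cloud(s)
m=(np.hypot(W[...,0]-.471,W[...,1]+.154)<.03)&(W[...,2]>.109)&(W[...,2]<.12); k=cv2.minEnclosingCircle(W[m][:,:2].astype(np.float32)); print('knob',k,np.median(W[m][:,2]))
m=(abs(W[...,2]-.08)<.005)&(np.hypot(W[...,0]-.545,W[...,1]+.155)<.16)
print('lid',cv2.minAreaRect(W[m][:,:2].astype(np.float32)),np.median(W[m][:,2]))
todo([*k[0],.086],177)
E
```

```text
knob ((0.47003263235092163, -0.1546100527048111), 0.015112041495740414) 0.11380370429775238
lid ((0.5400407314300537, -0.15858209133148193), (0.150453120470047, 0.18031220138072968), 86.70927429199219) 0.07996658800250075
t 15.6 tcp [ 0.4718 -0.1529  0.1986] rot [179.96  -0.   177.53] F [ 0.7 -0.4  0.2] open 0.994 grip 0.0 j [ -24.5   -1.4   88.8    0.    92.6 -112.1]
delta cm [ 0.16 -0.19 11.26] ('rotvec', array([ 0.04, -0.01,  0.53]))
```

>>> move_arm:
  deltas: "0.16 -0.19 0 0 0 0.8 1;0 0 1 0 0 0 1;0 0 2 0 0 0 1;0 0 2.5 0 0 0 1;0 0 2.5 0 0 0 1;0 0 1.5 0 0 0 1;0 0 1 0 0 0 0.8;0 0 0.5 0 0 0 0.6;0 0 0.2 0 0 0 0.5;0 0 0 0 0 0 0.42"
  force: 30

```text
t: 16.6
eef_pos: [0.4704, -0.1554, 0.0872]
eef_rot: [-180.0, 0.1, 176.7]
contact_force: [0.6, 0.1, 0.5]
opening: 0.417
grasp_force: 0.0
```

>>> move_arm:
  deltas: "0 0 0 0 0 0 0.38;0 0 0 0 0 0 0.36;0 0 0 0 0 0 0.34;0 0 0 0 0 0 0.2;0 0 0 0 0 0 0.1;0 0 0 0 0 0 0.1"

```text
t: 17.2
eef_pos: [0.4707, -0.1547, 0.0879]
eef_rot: [179.9, 0.1, 176.7]
contact_force: [-1.4, 4.0, 6.3]
opening: 0.342
grasp_force: 29.3
```

```bash
python3 - <<'E'
from h import *
info()
E
```

```text
t 17.2 tcp [ 0.4707 -0.1547  0.0879] rot [1.7994e+02 1.1000e-01 1.7671e+02] F [-1.4  4.   6.3] open 0.342 grip 29.33 j [-2.480e+01  2.300e+00  9.800e+01  1.000e-01  7.960e+01 -1.116e+02]
```

>>> move_arm:
  deltas: "-0.006 0 -0.056 0 0.2 0 0.1;-0.006 0 -0.056 0 0.2 0 0.1;-0.006 0 -0.056 0 0.2 0 0.1;-0.006 0 -0.056 0 0.2 0 0.1;0 0 0 0 0 0 0.1"

```text
t: 17.7
eef_pos: [0.4704, -0.1547, 0.088]
eef_rot: [179.9, -0.8, 176.7]
contact_force: [1.9, 4.9, -1.2]
opening: 0.342
grasp_force: 29.8
```

>>> move_arm:
  deltas: "0 0.03 -0.06 0 0.1 0 0.1;0 0.03 -0.06 0 0.1 0 0.1;-0.006 0 -0.06 0 0.1 0 0.1;-0.006 0 -0.06 0 0.1 0 0.1;0 0 0 0 0 0 0.1"

```text
t: 18.2
eef_pos: [0.4706, -0.1547, 0.0897]
eef_rot: [180.0, -1.2, 176.7]
contact_force: [5.9, 1.6, -7.2]
opening: 0.338
grasp_force: 30.3
```

>>> move_arm:
  deltas: "-0.01 0 -0.06 0 0 0 0.1;-0.01 0 -0.06 0 0 0 0.1;-0.01 0 -0.06 0 0 0 0.1;-0.01 0 -0.06 0 0.1 0 0.1;0 0 0 0 0 0 0.1"

```text
t: 18.7
eef_pos: [0.4708, -0.1547, 0.0907]
eef_rot: [180.0, -1.4, 176.7]
contact_force: [6.8, 1.2, -12.8]
opening: 0.336
grasp_force: 30.7
```

>>> move_arm:
  deltas: "-0.01 0 -0.06 0 0.1 0 0.1;-0.01 0 -0.06 0 0.1 0 0.1;-0.01 0 -0.06 0 0.1 0 0.1;0 0 0 0 0 0 0.1"

```text
t: 19.1
eef_pos: [0.4709, -0.1547, 0.0916]
eef_rot: [179.9, -1.7, 176.7]
contact_force: [9.0, 0.7, -16.2]
opening: 0.339
grasp_force: 30.9
```

>>> move_arm:
  deltas: "-0.01 0 -0.05 0 0.1 0 0.1;-0.01 0 -0.05 0 0.1 0 0.1;0 0 0 0 0 0 0.1"

```text
t: 19.4
eef_pos: [0.4711, -0.1547, 0.0924]
eef_rot: [179.9, -1.9, 176.7]
contact_force: [7.6, 0.4, -16.8]
opening: 0.337
grasp_force: 31.1
```

>>> move_arm:
  deltas: "-0.01 0 -0.05 0 0.1 0 0.1;-0.01 0 -0.05 0 0.1 0 0.1;-0.01 0 -0.05 0 0.1 0 0.1;0 0 0 0 0 0 0.1"

```text
t: 19.8
eef_pos: [0.472, -0.1548, 0.0967]
eef_rot: [180.0, -2.1, 176.7]
contact_force: [4.2, 1.6, -3.7]
opening: 0.339
grasp_force: 32.3
```

```bash
cat >> h.py <<'E'
def lid():
    s=snap('wrist'); W=cloud(s); c,sn=np.cos(np.radians(-3.3)),np.sin(np.radians(-3.3)); d=W-np.array([.545,-.1585,0])
    X=d[...,0]*c+d[...,1]*sn; Y=-d[...,0]*sn+d[...,1]*c
    m=(abs(X)<.085)&(abs(Y)<.07)&(W[...,2]>.07)&(W[...,2]<.112)&(np.hypot(X+.07,Y)>.03); 
    x,z=X[m],W[...,2][m]
    for _ in range(4):
        p=np.polyfit(x,z,1); k=abs(np.polyval(p,x)-z)<.003; x,z=x[k],z[k]
    print('lid angle',-p[0],'n',len(x),'z at hinge',np.polyval(p,.09))
E
python3 - <<'E'
from h import *
lid(); info()
E
```

```text
lid angle 0.053658954626509624 n 13910 z at hinge 0.07972454957854183
t 19.85 tcp [ 0.4721 -0.1548  0.097 ] rot [179.97  -2.11 176.7 ] F [ 6.2  2.6 -4.1] open 0.34 grip 32.22 j [ -24.2    3.6   95.6   -0.7   82.8 -110.8]
```

The seal let go and the lid is under control at 0.054 rad. I'll follow the arc up to 0.16.

>>> move_arm:
  deltas: "-0.02 0 -0.14 0 0.58 0 0.1;-0.02 0 -0.14 0 0.58 0 0.1;-0.02 0 -0.14 0 0.58 0 0.1;-0.02 0 -0.14 0 0.58 0 0.1;-0.02 0 -0.14 0 0.58 0 0.1;-0.02 0 -0.14 0 0.58 0 0.1;-0.02 0 -0.14 0 0.58 0 0.1;-0.02 0 -0.14 0 0.58 0 0.1;0 0 0 0 0 0 0.1"

```text
t: 20.75
eef_pos: [0.4743, -0.1549, 0.1083]
eef_rot: [180.0, -6.8, 176.7]
contact_force: [4.0, 2.6, -5.5]
opening: 0.34
grasp_force: 32.3
```

```bash
python3 - <<'E'
from h import *
lid(); info()
E
```

```text
lid angle 0.1274340303474345 n 14522 z at hinge 0.07945865501870267
t 20.8 tcp [ 0.4743 -0.1549  0.1083] rot [179.98  -6.76 176.71] F [ 4.6  2.6 -4.8] open 0.34 grip 32.25 j [ -23.1    6.6   91.2   -2.3   88.6 -109.6]
```

>>> move_arm:
  deltas: "-0.02 0 -0.13 0 0.55 0 0.1;-0.02 0 -0.13 0 0.55 0 0.1;-0.02 0 -0.13 0 0.55 0 0.1;-0.02 0 -0.13 0 0.55 0 0.1;0 0 0 0 0 0 0.1;0 0 0 0 0 0 0.1;0 0 0 0 0 0 0.1;0 0 0 0 0 0 0.1"

```text
t: 21.6
eef_pos: [0.4758, -0.155, 0.1139]
eef_rot: [180.0, -8.9, 176.7]
contact_force: [4.4, 3.6, -5.8]
opening: 0.338
grasp_force: 32.2
```

```bash
python3 - <<'E'
from h import *
lid(); info(); s=snap('scene','s3.png'); lid()
W=cloud(snap('top'))
E
```

```text
lid angle 0.164618147299442 n 14966 z at hinge 0.07928741635614137
t 21.65 tcp [ 0.4758 -0.155   0.1139] rot [179.99  -8.9  176.7 ] F [ 5.1  2.8 -5.7] open 0.341 grip 32.23 j [ -22.6    8.1   89.1   -2.9   91.2 -109.2]
lid angle 0.16443046515636373 n 14997 z at hinge 0.07935000138115902
```

View pics/s3.png

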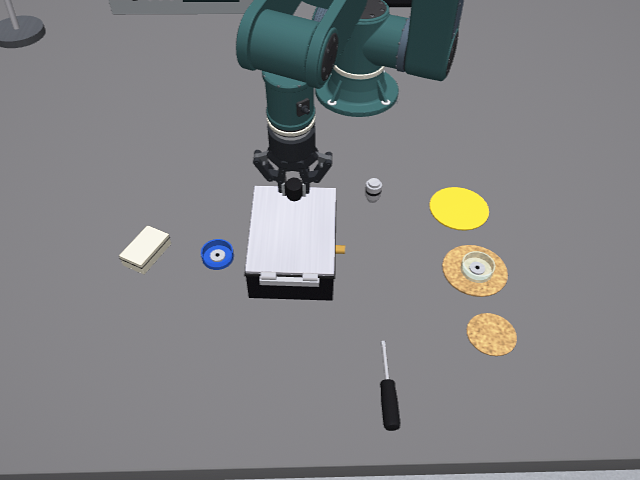

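The scene view shows the dish on the mat at (478,268), the gripper holding the knob at (294,188) with the lid ajar at about 0.164 rad, and the bystanders where they were. Handing in.

```bash
python3 -c "
from plant import r
print(r.finish_job())"
```

```text
the job is handed in; nothing more can be done
None
```

I handed the job in at about 22 s with the dish on the larger cork mat about 3 mm off centre, and the gripper holding the knob with the lid steady at about 0.164 rad (roughly 26 mm up); the bystanders looked undisturbed, and no verdict was returned.

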